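# Clamp a rubber stopper in the infrared contact sampler to the clutch's set pressure

### The job

The rubber of the smaller red stopper is to be identified by infrared contact: set it down gently, upright, wide end down as it stands now, on the middle of the sampler's round steel plate so that it covers the crystal, and swing the bridge over it fully home against its stop. Then turn the black knob clockwise until its slip clutch clicks, once or twice and no more, so that the stopper is clamped at the set pressure; let go, and leave the other things where they stand.

Things in the scene. Friction and masses are not known exactly. Their poses are not given: they have to be found in the camera images.
- press: infrared contact sampler, fixed on the worktop: light grey housing 190 (x) x 125 (y) x 36 mm high. Origin: centre of its underside; -x is its front. On it a round steel plate, 76 mm across, top face 38 mm above the worktop, the crystal at its middle (x = -30, y = 0 mm); behind it the bridge's pivot post (x = +60, y = 0 mm, 26 mm across) with a small stop block on its +y side.
- crystal (a point): middle of the steel plate, at its top face: a small amber crystal 8 mm across. Axes as the press.
- bridge_pivot (a point): point on the vertical swing axis of the bridge, at mid-height of its bar (82.5 mm above the worktop).
- bridge (a joint): swing of the bridge about its post (rad): 0 = home, over the crystal, pointing to the press's -x, against a firm stop; grows anticlockwise seen from above (swung out towards the press's -y side), up to 1.75. It stays where it is left (drag 0.08 N m). Tightening the knob presses it against the stop.
- bridge_tab (a point): middle of the bridge's free end, a tab 20 mm wide, 130 mm from the pivot axis, at mid-height of the bar; x axis towards the pivot. The bar is 13 mm thick (76 to 89 mm above the worktop), 30 mm wide from the post to 22 mm beyond the knob's axis, then 20 mm wide to its round end 153 mm from the pivot axis. Push its side to swing it.
- knob_grip (a point): point on the knob's axis at the height to grip it (125 mm above the worktop), 90 mm from the pivot axis along the bridge. The knob is a fluted black cylinder, 40 mm in diameter, 97 to 130 mm above the worktop; it turns without rising or sinking. Keep the fingertips above the collar under it.
- knob: the knob; origin on its axis at its underside, z up. Clockwise from above drives the anvil under the bridge down on to the sample, 12 mm a turn, against a steady drag of 0.24 N m. The anvil starts 1.5 to 5.5 mm above the stopper: 0.8 to 2.9 rad are turned before it touches, so several grasps; the torque then climbs over about 1 rad to the slip torque. The thread holds when let go.
- knob_mark (a point): outer end of the white index line on the knob's top, 18 mm from its axis, 130 mm above the worktop. The clutch slips at a peak of 0.40 N m; turned on, the torque sags to 0.20 N m and comes back, one click every 0.52 rad (12 a turn). Held still, an unloaded screw backs off with its drag; a loaded one pushes back by up to 0.17 N m more.
- clutch_collar: graduated aluminium collar under the knob, 47 mm across, 90 to 96 mm above the worktop, which drives the screw; origin on the knob's axis at its underside, z up; its long index line lies at its -x. Knob and collar turn together, the white line over the long one, until the clutch slips; each click carries the knob 0.52 rad clockwise past the collar, which then stands still.
- small_stopper: the stopper to be clamped: red rubber, the smaller one, tapered, 26 mm across at its wide foot, 24 mm high, about 18 g. Origin: centre of its underside, z up. Grasp across its side.
- large_stopper: the larger red rubber stopper, 32 mm across, 26 mm high; not to be used or moved. Origin: centre of its underside.
- dropper_bottle: amber dropper bottle, 33 mm across, 106 mm high, a bystander. Origin: centre of its underside.
- beaker_50: small glass beaker, 46 mm across, 58 mm high, a bystander. Origin: centre of its underside.
Things that resemble listed ones, but are neither listed nor needed, are in the scene too. What is shaped like the small_stopper but turquoise is not meant.

How it is judged:
On the way, in this order (a step that is already met when the one before it is completed fails the run):
1. the smaller stopper stands upright on the crystal, let go (horizontal distance between small_stopper and crystal below 0.006 m and z of small_stopper in the frame of press between 0.034 and 0.041 m and angle between small_stopper's own z axis and vertical below 0.12 rad and contact force between small_stopper and the fingers below 0.05 N and contact force between small_stopper and press above 0.02 N), for 0.2 s.
2. the bridge is swung home over it, against its stop (horizontal distance between small_stopper and crystal below 0.006 m and z of small_stopper in the frame of press between 0.034 and 0.041 m and angle between small_stopper's own z axis and vertical below 0.12 rad and value of joint bridge below 0.05 rad), for 0.2 s.
At the end, for the whole second after the job is handed in: Small stopper upright (0.12 rad) on the plate within 6 mm of the crystal, bridge home (under 0.05 rad), stopper clamped with over 55 N (110 N over both its faces), knob between 0.40 and 1.18 rad (one or two clicks) clockwise past the collar's line, all at rest (all of step 2 and contact force between small_stopper and press above 110 N and y of knob_mark in the frame of clutch_collar above 0.007 m and x of knob_mark in the frame of clutch_collar below -0.0069 m and linear speed of small_stopper below 0.01 m/s); the robot touches nothing.
It fails at once if the clutch is turned on beyond two clicks (knob more than 1.18 rad, two clicks and a bit, past the collar's line) (x of knob_mark in the frame of clutch_collar above -0.0069 m).
It fails at once if the stopper is rammed down: pressed on the plate with more than 40 N by the fingers (contact force between small_stopper and press above 40 N and contact force between small_stopper and the fingers above 0.5 N).
It fails at once if the larger stopper is moved by more than 20 mm (distance of large_stopper from where it was at the start of the episode above 0.02 m).
It fails at once if the dropper bottle is moved by more than 20 mm (distance of dropper_bottle from where it was at the start of the episode above 0.02 m).
It fails at once if the beaker is moved by more than 20 mm (distance of beaker_50 from where it was at the start of the episode above 0.02 m).
It also fails if it takes over 72 s, if anything falls off the work surface, if the arm or the gripper's body presses on something with over 40 N, if the wrist force passes 120 N, or if a joint passes its speed limit or range.

### The arm

A 7-joint arm with a two-finger parallel gripper is mounted at the origin on a cart in front of the work surface, level with it; the furniture and walls round the work are solid. World frame = base frame: x ahead of the robot, y to its left, z up, the work surface at z = 0. Lengths are in m, angles in rad, forces in N, time in s.
With the tool pointing down it reaches from about 0.4 to 0.875 m from the base axis. Payload 19.3 kg.
Tool frame: the origin (TCP) lies on the centre line of the jaws, within the pads' length; the fingertips stand 8 mm ahead of it and the grasp point (between the pads) lies 11 mm behind it; z points along the fingers, y is the line along which they close (so a half turn about z gives the same grasp; the last joint's range is limited). The gripper opens to 85 mm and grips with 20 to 120 N. Pads are 22 mm wide; open, the fingers measure 114 mm over their backs; the gripper's body (76 mm by 85 mm) begins 54 mm behind the grasp point. The pads swing forward as they close: fully open they stand 13 mm farther back than shut.
Start: joints at [1.153, 0.521, -0.036, 1.599, 0.021, 1.021, -0.113], TCP at [0.213, -0.588, 0.239] pointing down, gripper open.
Joint ranges: [-2.91, 2.91], [-0.3, 2.13], [-1.5, 1.42], [0.17, 2.43], [-1.26, 4.41], [0.16, 1.93], [-2.52, 2.52]. Speed limits (rad/s): [1.89, 1.89, 2.39, 2.39, 3.01, 3.01, 3.01].

### API

Orientations are given as [roll, pitch, yaw] about the fixed x, y, z axes, in that order (R = Rz(yaw) Ry(pitch) Rx(roll)).
In Python, from workcell import status, grab_frame, camera_params, bot, search_frame, silhouettes gives the robot as it stands.
- The arm moves only by the shell command python3 -m creep 'ROWS' [FORCE]. ROWS is JSON, a list of rows, each a list of 5 numbers: the shift along the tool's x, y, z in units of 60 mm (1.0 is 60 mm), then the turn about the tool's z in units of 8 degrees (1.0 is 8 degrees), then the opening, from 0 (shut) to 1 (fully open). In form: [[x, y, z, twist, hand], ...]. A call has 1 to 5 rows; each row is the pose to reach, as a shift and turn from the pose commanded when the call began, along the tool's axes at that moment; what a row does not reach only later rows make up. A row lasts 1/8 s, in which the tool goes at most 62.5 mm and 10.7 degrees, less where a joint would pass 70% of its speed; a pose out of reach is approached as far as the arm can. A call with a gripper value outside its range is refused whole. The fingers move at their own pace and stop on an object; FORCE is the grip in N (left out, the last holds). Time passes only in rows, so rows that repeat a pose let the fingers close. It gives the time, the measured TCP pose, the force, the opening and the grip force at its end, in the units of the state.
- status.observe(): the state, without advancing time (a new reading comes with each control period).
- grab_frame(name): name is "scene" or "top" or "wrist"; returns the picture (480x640x3 uint8, blue, green, red); there is no depth.
- camera_params(name): a dict with "K" (3x3 intrinsics, pixels), "rvec" (rotation vector, rad) and "tvec" (3), from world to camera coordinates, as OpenCV has them; the wrist camera has in their place "tool_from_camera" (4x4, takes a point from camera to tool coordinates, whose origin is the TCP and whose axes are the flange's). Camera axes: x right, y down, z forward; pixel columns grow to the right and rows downward; lengths in m; the calibration is good to about 2 mm. A picture is of the moment at which its call begins: read the wrist's pose just before it. camera_params takes no time and is no camera call.
- bot.job_done(): hands the job in; it is judged then, once.
Trained networks look in the newest picture that a camera, given by its name, has taken for a name from the list of things; names that differ only in an ending like _2 or _b are one class to them, and where a whole thing is asked for, a point or a joint stands for the part that bears it (a point fixed in the world has none). Each returns a list of dicts, best first, with "p" (0 to 1); they miss things now and then, are a little off and sometimes report something else, mostly with a low value. They report only what shows in the picture. A call takes as long as a camera call. They do not tell look-alikes from the thing itself.
- search_frame(camera, name): "extent" ([left, top, right, bottom] as shares, 0 to 1, of the picture: columns of its width, rows of its height, round what is visible of it).
- silhouettes(camera, name): "mask" (480x640 bool, what is visible of it) and "extent" ([left, top, right, bottom] as shares, 0 to 1, of the picture: columns of its width, rows of its height, round what is visible of it).
The state is a dict: "clock": time; "qpos": joint angles; "qd": joint speeds; "joint_efforts": joint torques, N m; "position": TCP position; "tool_rot": TCP orientation; "force": force on the tool from outside, world axes, zero at the start; "moment": the same for the moment, N m; "grip_width": finger opening in m; "finger_force": force on a finger pad.
Only numpy, scipy, OpenCV 4.12 (cv2) and the standard library are available. Lean on these libraries where they do the work, as an engineer would, in place of code of your own. Each camera call takes 0.05 s, during which the arm holds its last target. There are 200 camera calls.

## Working session

There is one attempt and no reset: what is moved stays moved. The work goes in short steps, Python scripts to look and compute and a shell command to move; the robot and the scene stay as the last step left them, time stands still between calls to the robot, and variables do not carry over. Pictures are saved under pics/ and viewed, at most 10 in all, crops included, and the job is handed in when it is done.

```bash
mkdir -p pics; ls; cat > h.py <<'E'
import numpy as np, cv2
from workcell import status, grab_frame, camera_params, bot, search_frame, silhouettes
from scipy.spatial.transform import Rotation as Ro
def cam(name):
    p=camera_params(name); K=np.array(p["K"],float)
    if "rvec" in p:
        R=cv2.Rodrigues(np.array(p["rvec"],float))[0]; t=np.array(p["tvec"],float).ravel()
        return K,R.T,-R.T@t
    s=status.observe(); T=np.array(p["tool_from_camera"]); Rt=Ro.from_euler('xyz',s["tool_rot"]).as_matrix()
    return K,Rt@T[:3,:3],Rt@T[:3,3]+np.array(s["position"])
def ray(c,u,v,z):
    K,R,o=c; d=R@np.linalg.solve(K,[u,v,1]); return o+d*(z-o[2])/d[2]
def proj(c,P):
    K,R,o=c; q=K@(R.T@(np.array(P)-o)); return q[:2]/q[2]
def st():
    s=status.observe(); print({k:np.round(s[k],3).tolist() for k in ("clock","position","tool_rot","force","moment","grip_width","finger_force","qpos")})
    return s
E
python3 - <<'E'
from h import *
st()
for n in ("scene","top"):
    cv2.imwrite(f"pics/{n}0.png",grab_frame(n)); c=cam(n); print(n,c[2])
    for k in ("press","bridge","knob","knob_mark","bridge_tab","small_stopper","large_stopper","dropper_bottle","beaker_50"):
        for d in search_frame(n,k)[:5]:
            e=np.array(d["extent"])*[640,480,640,480]; print(k,round(d["p"],2),e.round(),ray(c,(e[0]+e[2])/2,(e[1]+e[3])/2,0.012).round(3)[:2])
E
```

```text
pics
{'clock': 0.0, 'position': [0.213, -0.587, 0.239], 'tool_rot': [-3.141, 0.0, 0.348], 'force': [-0.394, -0.059, 0.776], 'moment': [0.026, -0.01, -0.053], 'grip_width': 0.085, 'finger_force': 0.0, 'qpos': [1.153, 0.522, -0.036, 1.6, 0.021, 1.021, -0.113]}
scene [-0.20800804 -0.48178742  0.60330129]
press 0.6 [357. 294. 474. 362.] [ 0.536 -0.28 ]
bridge 0.91 [433. 294. 463. 362.] [ 0.562 -0.332]
knob 0.7 [436. 297. 467. 335.] [ 0.6   -0.327]
knob_mark 0.97 [432. 303. 466. 333.] [ 0.592 -0.325]
bridge_tab 0.44 [271. 314. 286. 333.] [ 0.436 -0.052]
small_stopper 0.78 [293. 331. 312. 349.] [ 0.413 -0.115]
small_stopper 0.56 [191. 299. 208. 313.] [0.413 0.113]
small_stopper 0.53 [274. 312. 284. 329.] [ 0.444 -0.048]
large_stopper 0.5 [231. 293. 245. 313.] [0.454 0.053]
large_stopper 0.5 [436. 299. 465. 334.] [ 0.599 -0.325]
dropper_bottle 0.59 [421. 239. 443. 286.] [ 0.773 -0.238]
beaker_50 0.84 [148. 260. 171. 294.] [0.458 0.257]
top [ 0.43553798 -0.06151707  1.16225706]
press 0.84 [377. 232. 479. 333.] [ 0.501 -0.286]
bridge 0.74 [449. 250. 484. 334.] [ 0.482 -0.372]
bridge 0.18 [377. 229. 482. 336.] [ 0.5   -0.289]
knob 0.55 [459. 293. 481. 312.] [ 0.458 -0.379]
bridge_tab 0.66 [450. 254. 480. 335.] [ 0.476 -0.367]
small_stopper 0.46 [242. 307. 250. 323.] [0.417 0.119]
small_stopper 0.41 [343. 311. 352. 324.] [ 0.417 -0.107]
small_stopper 0.35 [460. 294. 482. 313.] [ 0.457 -0.381]
large_stopper 0.66 [272. 292. 284. 304.] [0.456 0.049]
dropper_bottle 0.76 [406. 183. 426. 200.] [ 0.709 -0.257]
beaker_50 0.89 [175. 287. 201. 312.] [0.448 0.251]
```

```bash
python3 - <<'E'
import cv2,numpy as np
a=cv2.imread("pics/top0.png"); b=cv2.imread("pics/scene0.png")
x=cv2.resize(a[160:350,160:500],(800,447),interpolation=cv2.INTER_CUBIC); cv2.imwrite("pics/t1.png",x)
y=cv2.resize(b[230:380,130:490],(800,333),interpolation=cv2.INTER_CUBIC); cv2.imwrite("pics/s1.png",y)
E
```

```text
(no output)
```

View pics/t1.png

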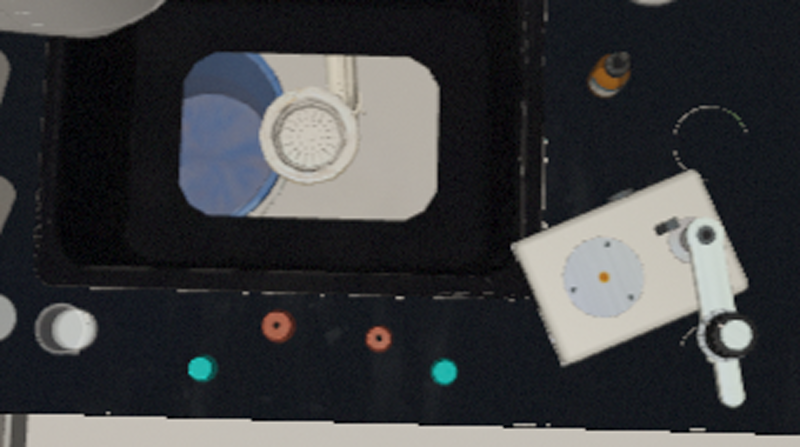

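View pics/s1.png

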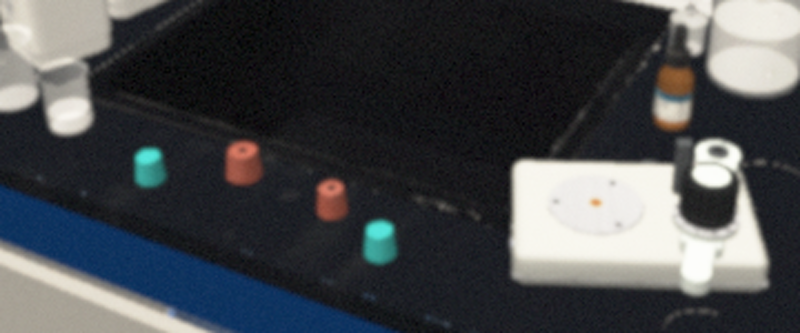

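The red ones are at top-crop (277,326), full-picture (278,299), which is larger, and at (378,338), full-picture (321,304), which is smaller and the one meant. The turquoise pieces at (201,369) and (444,372) are not meant. The bridge is swung out, with its tab at (733,400) and the crystal at (604,277).

```bash
cat > loc.py <<'E'
from h import *
def blobs(img,lo,hi,amin=5):
    m=cv2.inRange(cv2.cvtColor(img,cv2.COLOR_BGR2HSV),lo,hi)
    n,l,s,c=cv2.connectedComponentsWithStats(m); return [(s[i,4],c[i].round(1),s[i,:4]) for i in range(1,n) if s[i,4]>=amin]
E
python3 - <<'E'
from loc import *
for n in("top","scene"):
    im=cv2.imread(f"pics/{n}0.png");c=cam(n)
    print(n,"red"); 
    for a,p,b in blobs(im,(0,90,90),(9,255,255),20): print(a,p,b,ray(c,*p,0.012).round(4))
    print("amber")
    for a,p,b in blobs(im,(10,110,120),(25,255,255),4): print(a,p,b,ray(c,*p,0.038).round(4))
c=cam("top")
f=lambda u,v:(160+u/2.353,160+v/2.353)
print("pivot",ray(c,*f(706,235),.09),"knob",ray(c,*f(734,334),.13),"tabend",ray(c,*f(733,406),.0825), "corners",[ray(c,*f(*q),.036).round(3) for q in((512,245),(694,170),(748,288),(564,364))])
E
```

```text
top red
52 [414.1  84.4] [408  83  14   4] [ 0.9653 -0.2505  0.012 ]
117 [277.2 298.3] [271 293  13  12] [0.4555 0.0514 0.012 ]
78 [320.5 303.6] [316 299  10  10] [ 0.4466 -0.0457  0.012 ]
23 [548.5 310.4] [546 308   6   5] [ 0.4461 -0.5535  0.012 ]
amber
81 [576.5  97.8] [571  91  14  12] [ 0.9314 -0.6182  0.038 ]
43 [584.7 109.4] [580 105  12   9] [ 0.9042 -0.636   0.038 ]
7 [594.3 106.7] [593 105   3   4] [ 0.9112 -0.6582  0.038 ]
48 [417.2 193.4] [413 189  10   9] [ 0.6976 -0.2552  0.038 ]
139 [599.2 247.9] [597 233   6  29] [ 0.5861 -0.6575  0.038 ]
13 [416.4 277.4] [415 276   4   4] [ 0.5094 -0.2547  0.038 ]
scene red
270 [238.8 302.8] [232 293  15  20] [0.456  0.0518 0.012 ]
214 [278.6 319.4] [272 310  14  19] [ 0.4458 -0.0454  0.012 ]
71 [575.8 413.1] [571 409  11   9] [ 0.451  -0.5509  0.012 ]
amber
13 [502.3 249.9] [500 249   6   3] [ 0.8478 -0.3683  0.038 ]
104 [633.8 255.4] [627 250  13  11] [ 0.9465 -0.6189  0.038 ]
102 [433.8 265.7] [428 261  13  11] [ 0.7177 -0.2556  0.038 ]
22 [431.3 285.8] [426 284  13   4] [ 0.6427 -0.2734  0.038 ]
5 [397.8 320.6] [397 320   3   2] [ 0.5092 -0.2539  0.038 ]
pivot [ 0.54547447 -0.33713693  0.09      ] knob [ 0.45740893 -0.35037578  0.13      ] tabend [ 0.39509828 -0.36239549  0.0825    ] corners [array([ 0.536, -0.169,  0.036]), array([ 0.612, -0.34 ,  0.036]), array([ 0.502, -0.39 ,  0.036]), array([ 0.427, -0.219,  0.036])]
```

```bash
python3 - <<'E'
import cv2
a=cv2.imread("pics/top0.png");b=cv2.imread("pics/scene0.png")
import numpy as np
x=cv2.resize(a[285:330,260:360],(800,360),interpolation=cv2.INTER_CUBIC)
cv2.imwrite("pics/conf.png",x)
E
```

```text
(no output)
```

View pics/conf.png

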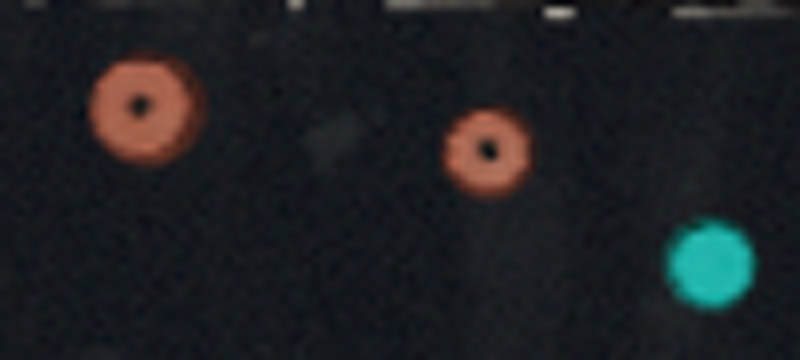

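The right one, crop (488,150), is clearly the smaller red one, at about (0.446, -0.0455). The bridge is about 1.3 rad out. I'm moving over it now.

```bash
python3 -m creep '[[0.7,-0.72,0,0,0.6],[1.4,-1.44,0,0,0.6],[2.1,-2.16,0,0,0.6],[2.7,-2.88,0,0,0.6],[3.4,-3.6,0,0,0.6]]'; python3 -m creep '[[0.7,-0.72,0,0,0.6],[1.4,-1.44,0,0,0.6],[2.1,-2.16,0,0,0.6],[2.7,-2.88,0.5,0,0.6],[3.3,-3.55,1,0,0.6]]'; python3 -m creep '[[0,0,0,0,0.6],[0,0,0,0,0.6]]'
python3 - <<'E'
from loc import *
s=st(); c=cam("wrist"); im=grab_frame("wrist"); cv2.imwrite("pics/w1.png",im)
for a,p,b in blobs(im,(0,90,90),(9,255,255),60): print(a,p,b,ray(c,*p,0.012).round(4))
print(proj(c,[.446,-.0455,.012]))
E
```

```text
clock: 1.62
position: [0.3315, -0.3134, 0.2396]
tool_rot: [3.141, -0.0, 0.347]
force: [1.6, 0.6, 0.2]
grip_width: 0.0514
finger_force: 0.0
clock: 2.25
position: [0.4454, -0.046, 0.1793]
tool_rot: [3.141, -0.002, 0.347]
force: [1.8, -0.3, 0.2]
grip_width: 0.0508
finger_force: 0.0
clock: 2.5
position: [0.4445, -0.0479, 0.1796]
tool_rot: [3.142, 0.0, 0.348]
force: [0.2, 0.5, 0.6]
grip_width: 0.0507
finger_force: 0.0
{'clock': 2.5, 'position': [0.445, -0.048, 0.18], 'tool_rot': [3.142, 0.0, 0.348], 'force': [0.232, 0.511, 0.601], 'moment': [-0.043, -0.02, 0.076], 'grip_width': 0.051, 'finger_force': 0.0, 'qpos': [0.214, 0.342, -0.294, 2.099, 0.148, 0.72, -1.398]}
1231 [198.8 158.9] [179 139  43  42] [0.4547 0.0524 0.012 ]
790 [315.6 212.5] [301 195  30  36] [ 0.4456 -0.0451  0.012 ]
[316.28987011 212.24615448]
```

View pics/w1.png

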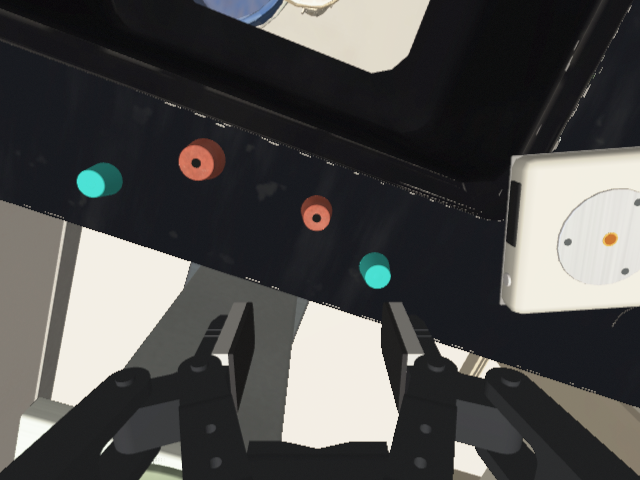

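The picture shows the small red stopper at (316,213), the large one at (202,160) and the nearest turquoise one at (375,270), which is clear of the fingers. I'm descending and gripping.

```bash
python3 -m creep '[[0.03,-0.035,0.8,0,0.6],[0.03,-0.035,1.6,0,0.6],[0.03,-0.035,2.2,0,0.6],[0.03,-0.035,2.6,0,0.6],[0.03,-0.035,2.8,0,0.6]]' 20;  python3 -m creep '[[0,0,0,0,0.6],[0,0,0,0,0],[0,0,0,0,0],[0,0,0,0,0],[0,0,0,0,0]]' 20;  python3 -m creep '[[0,0,0,0,0],[0,0,0,0,0]]' 20
```

```text
clock: 3.18
position: [0.4454, -0.0462, 0.011]
tool_rot: [3.141, 0.001, 0.346]
force: [0.2, 1.3, 0.2]
grip_width: 0.0514
finger_force: 0.0
clock: 3.8
position: [0.4461, -0.0453, 0.0125]
tool_rot: [3.141, -0.001, 0.347]
force: [-0.7, -0.1, 9.3]
grip_width: 0.0225
finger_force: 19.5
clock: 4.05
position: [0.4462, -0.0453, 0.0125]
tool_rot: [3.141, -0.002, 0.347]
force: [-0.9, -0.6, 10.8]
grip_width: 0.0226
finger_force: 19.5
```

```bash
python3 -m creep '[[0,0,-0.3,0,0],[0,0,-0.8,0,0],[0,0,-1.5,0,0],[0,0.5,-2,0,0],[-0.1,1.3,-2,0,0]]'; python3 -m creep '[[-0.05,0.7,0,0,0],[-0.1,1.4,0,0,0],[-0.1,2.0,0,0,0],[-0.1,2.33,0,0,0],[-0.1,2.33,0,0,0]]';python3 -m creep '[[0,0,0,0,0],[0,0,0,0,0]]'
python3 - <<'E'
from loc import *
s=st(); c=cam("wrist"); im=grab_frame("wrist"); cv2.imwrite("pics/w2.png",im)
for a,p,b in blobs(im,(0,90,90),(9,255,255),60): print("red",a,p,b)
for a,p,b in blobs(im,(10,110,120),(25,255,255),15): print("amber",a,p,b,ray(c,*p,0.038).round(4))
print(proj(c,[.5093,-.2543,.038]), "tcp proj", proj(c,s["position"]))
E
```

```text
clock: 4.68
position: [0.4683, -0.1207, 0.1346]
tool_rot: [3.139, -0.005, 0.35]
force: [0.1, -0.2, -1.0]
grip_width: 0.0225
finger_force: 19.9
clock: 5.3
position: [0.5085, -0.2545, 0.1317]
tool_rot: [3.142, -0.0, 0.346]
force: [-0.5, 0.5, 0.1]
grip_width: 0.0225
finger_force: 19.9
clock: 5.55
position: [0.5085, -0.2528, 0.1317]
tool_rot: [-3.141, -0.0, 0.349]
force: [-0.1, 0.1, 0.3]
grip_width: 0.0224
finger_force: 19.9
{'clock': 5.55, 'position': [0.508, -0.253, 0.132], 'tool_rot': [-3.141, -0.0, 0.349], 'force': [-0.094, 0.107, 0.266], 'moment': [0.019, -0.013, 0.017], 'grip_width': 0.022, 'finger_force': 19.88, 'qpos': [0.547, 0.579, -0.265, 1.836, 0.21, 0.754, -1.052]}
red 2907 [313.  331.9] [289 287  57  82]
amber 213 [320.4 248.3] [312 241  18  16] [ 0.5073 -0.2542  0.038 ]
[321.67799587 245.5504756 ] tcp proj [319.74347066 325.70646609]
```

View pics/w2.png

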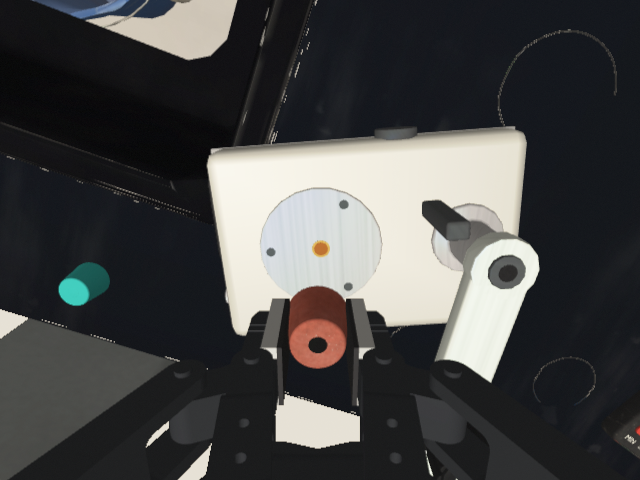

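```bash
python3 - <<'E'
from h import *
c=cam("wrist"); p=np.array(status.observe()["position"])
R=Ro.from_euler('xyz',status.observe()["tool_rot"]).as_matrix()
for n,q in (("hole",ray(c,318,345.5,p[2]+.0115)),("foot far",ray(c,318,287,p[2]-.0125))): print(n,(R.T@(q-p)*1000).round(1))
q=np.array([.5086,-.2543,0]);print((R.T@(q-p)/.06).round(3))
E
```

```text
hole [ -1.3  -0.7 -11.5]
foot far [10.6 -0.7 12.5]
[-0.006  0.022  2.195]
```

The stopper is held upright, with its hole at (318,346) and its foot edge at row 287. The crystal is at (320,248). I'm lowering it slowly.

```bash
python3 -m creep '[[0.02,0.03,0.4,0,0],[0.02,0.03,0.8,0,0],[0.02,0.03,1.1,0,0],[0.02,0.03,1.28,0,0],[0.02,0.03,1.3,0,0]]'; python3 -m creep '[[0,0,0.01,0,0],[0,0,0.02,0,0],[0,0,0.02,0,0]]'; python3 -m creep '[[0,0,0.01,0,0],[0,0,0.02,0,0],[0,0,0.02,0,0]]'
```

```text
clock: 6.22
position: [0.5101, -0.255, 0.0531]
tool_rot: [-3.141, 0.001, 0.348]
force: [-0.7, 0.6, 0.2]
grip_width: 0.0225
finger_force: 19.9
clock: 6.6
position: [0.5104, -0.2553, 0.0527]
tool_rot: [3.141, -0.0, 0.348]
force: [0.5, -0.5, -0.7]
grip_width: 0.0226
finger_force: 19.9
clock: 6.98
position: [0.5102, -0.2552, 0.0511]
tool_rot: [-3.142, 0.0, 0.348]
force: [-0.2, -0.7, -0.5]
grip_width: 0.0226
finger_force: 19.9
```

```bash
python3 -m creep '[[0,0,0.01,0,0],[0,0,0.02,0,0],[0,0,0.02,0,0]]';  python3 -m creep '[[0,0,0.01,0,0],[0,0,0.01,0,0]]'
```

```text
clock: 7.35
position: [0.5103, -0.2552, 0.0505]
tool_rot: [3.141, -0.0, 0.348]
force: [-3.2, 1.6, 13.7]
grip_width: 0.0225
finger_force: 21.5
clock: 7.6
position: [0.5104, -0.2553, 0.0504]
tool_rot: [3.141, -0.0, 0.348]
force: [-6.8, 2.2, 23.5]
grip_width: 0.0224
finger_force: 22.9
```

```bash
python3 -m creep '[[0,0,-0.02,0,0],[0,0,-0.02,0,0.15],[0,0,-0.02,0,0.5],[0,0,-0.02,0,0.6],[0,0,-0.02,0,0.6]]';  python3 -m creep '[[0,0,-0.3,0,0.6],[0,0,-0.8,0,0.6],[0,0,-1.4,0,0.6],[0,0,-1.4,0,0.6],[0,0,-1.4,0,0.6]]'
python3 - <<'E'
from loc import *
s=st(); c=cam("wrist"); im=grab_frame("wrist"); cv2.imwrite("pics/w3.png",im)
for a,p,b in blobs(im,(0,90,90),(9,255,255),60): print("red",a,p,b,ray(c,*p,.05))
for a,p,b in blobs(im,(10,110,120),(25,255,255),15): print("amber",a,p,b,ray(c,*p,0.038).round(4))
t=grab_frame("top");c=cam("top")
for a,p,b in blobs(t,(0,90,90),(9,255,255),20): print("top",a,p,b,ray(c,*p,0.05).round(4))
t=grab_frame("scene");c=cam("scene")
for a,p,b in blobs(t,(0,90,90),(9,255,255),20): print("sc",a,p,b,ray(c,*p,0.05).round(4))
E
```

```text
clock: 8.22
position: [0.5102, -0.2552, 0.0504]
tool_rot: [-3.141, 0.0, 0.348]
force: [0.5, 0.1, 0.3]
grip_width: 0.0513
finger_force: 0.0
clock: 8.85
position: [0.5101, -0.2553, 0.135]
tool_rot: [3.141, -0.0, 0.348]
force: [0.2, 0.9, -1.0]
grip_width: 0.051
finger_force: 0.0
{'clock': 8.85, 'position': [0.51, -0.255, 0.135], 'tool_rot': [3.141, -0.0, 0.348], 'force': [0.219, 0.898, -0.98], 'moment': [0.032, -0.015, -0.002], 'grip_width': 0.051, 'finger_force': 0.0, 'qpos': [0.551, 0.578, -0.267, 1.828, 0.21, 0.763, -1.05]}
red 1161 [314.7 253.9] [297 228  39  48] [ 0.50744624 -0.25358976  0.05      ]
red 113 [634.8 427.8] [629 422  11  13] [ 0.46172274 -0.50846988  0.05      ]
top 51 [414.1  84.4] [408  83  14   4] [ 0.9478 -0.2443  0.05  ]
top 117 [277.2 298.3] [271 293  13  12] [0.4549 0.0477 0.05  ]
top 24 [548.6 310.3] [546 308   6   5] [ 0.4459 -0.5375  0.05  ]
sc 275 [238.9 302.8] [232 293  16  20] [0.4134 0.0174 0.05  ]
sc 171 [398.6 315.5] [393 308  12  16] [ 0.5084 -0.2549  0.05  ]
sc 70 [575.8 413.2] [571 409  11   9] [ 0.4085 -0.5465  0.05  ]
```

View pics/w3.png

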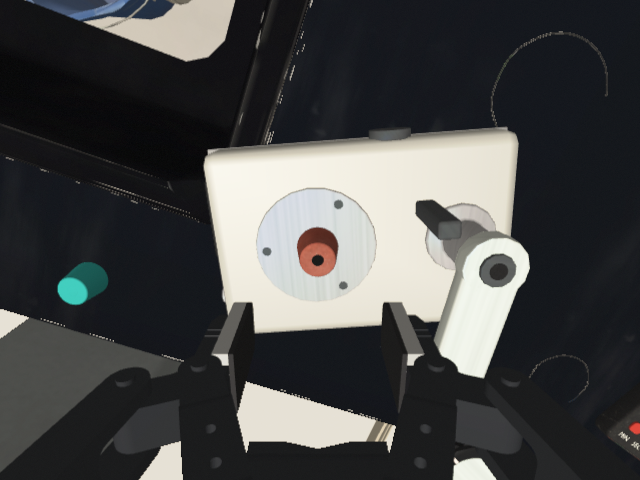

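The stopper stands on the plate. The plate centre is at about (317,245) and the stopper foot's centre at about (317,248), so it is about 2 mm off, which is acceptable. Next I work out the push path for the bridge.

```bash
cat > path.py <<'E'
from h import *
import sys
piv=np.array([.5455,-.337]); 
def rel(targets,start):
    tx=np.array([np.cos(.348),np.sin(.348)]);ty=np.array([np.sin(.348),-np.cos(.348)])
    for t in targets:
        d=np.array(t)-start; print(np.round([d[:2]@tx/.06,d[:2]@ty/.06,-d[2]/.06],2))
E
python3 - <<'E'
from path import *
c=cam("wrist");print("pivot",ray(c,498,270,.092),"hole",ray(c,318,260,.062),"plate",ray(c,317,244.5,.038))
T=[];G=[]
for b in (86,75.5,65,55,45,35,25,15,8,3,0):
    th=np.radians(113.5+b);u=np.array([np.cos(th),np.sin(th)]);n=np.array([np.sin(th),-np.cos(th)])
    a=np.arctan2(n[1],n[0])-.348
    off=.010+abs(.011*np.cos(a))+abs(.0145*np.sin(a))+(.012 if b==86 else 0)
    q=piv+.136*u-n*off; T.append([*q,.088]); print(b,q.round(4),round(off,4))
s0=np.array(status.observe()["position"]); rel(T,s0)
E
```

```text
pivot [ 0.54490222 -0.33454668  0.092     ] hole [ 0.50885971 -0.25471386  0.062     ] plate [ 0.50949115 -0.25384065  0.038     ]
86 [ 0.4295 -0.4169] 0.0366
75.5 [ 0.4153 -0.3843] 0.0263
65 [ 0.4088 -0.3609] 0.0275
55 [ 0.4066 -0.3374] 0.0281
45 [ 0.4086 -0.3133] 0.0282
35 [ 0.4151 -0.2895] 0.0276
25 [ 0.426  -0.2668] 0.0266
15 [ 0.4412 -0.2462] 0.025
8 [ 0.4542 -0.2334] 0.0237
3 [ 0.4646 -0.2254] 0.0226
0 [ 0.4712 -0.221 ] 0.0219
[-2.18  2.08  0.77]
[-2.22  1.49  0.77]
[-2.19  1.09  0.77]
[-2.09  0.7   0.77]
[-1.92  0.34  0.77]
[-1.68  0.    0.77]
[-1.38 -0.29  0.77]
[-1.02 -0.53  0.77]
[-0.75 -0.65  0.77]
[-0.54 -0.72  0.77]
[-0.41 -0.75  0.77]
```

```bash
python3 -m creep '[[0,0,-0.6,0,0.3],[-0.4,0.3,-1,0,0],[-1,0.9,-1,0,0],[-1.6,1.5,-1,0,0],[-2.18,2.1,-1,0,0]]';  python3 -m creep '[[0,0,0,0,0],[0,0,0.6,0,0],[0,0,1.2,0,0],[0,0,1.65,0,0],[0,0,1.77,0,0]]'; python3 -m creep '[[-0.04,-0.3,0,0,0],[-0.04,-0.6,0,0,0],[-0.01,-1.0,0,0,0],[0.09,-1.4,0,0,0],[0.26,-1.76,0,0,0]]'
python3 - <<'E'
from h import *
c=cam("top"); im=grab_frame("top");cv2.imwrite("pics/t2.png",cv2.resize(im[200:360,360:520],(640,640),interpolation=cv2.INTER_CUBIC)[:600])
E
```

```text
clock: 9.62
position: [0.4292, -0.4195, 0.194]
tool_rot: [-3.141, 0.0, 0.348]
force: [1.5, -0.2, 0.8]
grip_width: 0.0002
finger_force: 0.0
clock: 10.25
position: [0.43, -0.4168, 0.0865]
tool_rot: [-3.139, 0.001, 0.349]
force: [-0.5, 0.8, 0.6]
grip_width: 0.0
finger_force: 0.0
clock: 10.88
position: [0.4093, -0.313, 0.0892]
tool_rot: [3.141, -0.001, 0.348]
force: [1.3, -0.8, 0.1]
grip_width: -0.0001
finger_force: 0.5
```

View pics/t2.png

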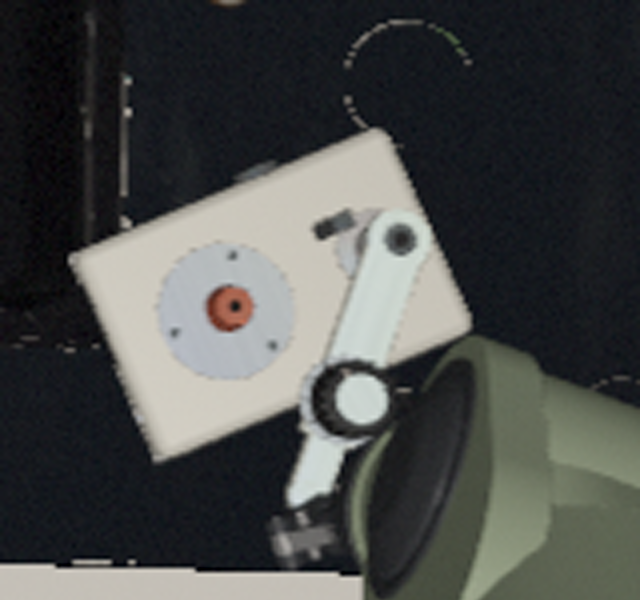

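The bridge is following the fingers (tab at about (310,490) in the crop). I continue to the stop.

```bash
python3 -m creep '[[0.24,-0.34,0,0,0],[0.54,-0.63,0,0,0],[0.9,-0.87,0,0,0],[1.1,-0.96,0,0,0],[1.2,-1.0,0,0,0]]'; python3 -m creep '[[0.06,-0.02,0,0,0],[0.12,-0.04,0,0,0],[0.16,-0.05,0,0,0]]';python3 -m creep '[[0.04,-0.01,0,0,0],[0.08,-0.02,0,0,0],[0.08,-0.02,0,0,0]]'
```

```text
clock: 11.55
position: [0.4567, -0.2325, 0.0886]
tool_rot: [3.141, -0.0, 0.348]
force: [-0.2, -0.8, 0.8]
grip_width: 0.0002
finger_force: 0.3
clock: 11.92
position: [0.464, -0.2268, 0.0883]
tool_rot: [-3.142, 0.0, 0.347]
force: [-1.1, -0.9, 1.0]
grip_width: 0.0001
finger_force: 0.0
clock: 12.3
position: [0.4683, -0.2236, 0.0883]
tool_rot: [-3.141, 0.0, 0.348]
force: [-1.8, 1.2, 1.2]
grip_width: 0.0001
finger_force: 0.0
```

```bash
python3 -m creep '[[0.04,-0.01,0,0,0],[0.08,-0.02,0,0,0],[0.08,-0.02,0,0,0]]'; python3 -m creep '[[0.04,-0.01,0,0,0],[0.08,-0.02,0,0,0],[0.08,-0.02,0,0,0]]'
```

```text
clock: 12.68
position: [0.4705, -0.2208, 0.088]
tool_rot: [-3.14, 0.003, 0.347]
force: [-12.3, 3.4, 4.0]
grip_width: 0.0002
finger_force: 1.9
clock: 13.05
position: [0.4708, -0.2202, 0.0875]
tool_rot: [-3.139, 0.01, 0.344]
force: [-33.8, -9.3, 17.4]
grip_width: 0.0002
finger_force: 10.1
```

Against the stop. I back off, rise and look. I also note the turn limits for the knob.

```bash
python3 -m creep '[[-0.2,0.05,0,0,0],[-0.5,0.1,0,0,0],[-0.5,0.1,-0.7,0,0.5],[-0.5,0.1,-1.5,0,1],[-0.5,0.1,-2,0,1]]';python3 -m creep '[[0,0.2,0,0,1],[0,0.3,0,0,1]]'
python3 - <<'E'
from h import *
st(); c=cam("wrist"); im=grab_frame("wrist");cv2.imwrite("pics/w4.png",im)
t=grab_frame("top"); cv2.imwrite("pics/t3.png",t)
z=cv2.resize(t[200:340,370:490],(514,600),interpolation=cv2.INTER_CUBIC)
for n,cc in(("wrist",c),("top",cam("top"))):
  for k in ("knob","bridge_tab","clutch_collar"):
    for d in search_frame(n,k)[:2]:
        e=np.array(d["extent"])*[640,480,640,480]; print(n,k,round(d["p"],2),e.round(),ray(cc,(e[0]+e[2])/2,(e[1]+e[3])/2,.115).round(4)[:2])
  print(n,"expected knob top",proj(cc,[.5093,-.2543,.13]))
E
```

```text
clock: 13.68
position: [0.4503, -0.2348, 0.2105]
tool_rot: [3.14, -0.002, 0.347]
force: [0.0, 0.7, -0.8]
grip_width: 0.0542
finger_force: 0.0
clock: 13.92
position: [0.4561, -0.252, 0.2078]
tool_rot: [3.142, 0.0, 0.347]
force: [-0.3, 0.1, 0.3]
grip_width: 0.0855
finger_force: 0.0
{'clock': 13.925, 'position': [0.456, -0.252, 0.208], 'tool_rot': [3.142, 0.0, 0.347], 'force': [-0.301, 0.129, 0.279], 'moment': [0.042, 0.017, -0.017], 'grip_width': 0.085, 'finger_force': 0.0, 'qpos': [0.593, 0.406, -0.264, 1.895, 0.137, 0.857, -0.964]}
wrist knob 0.89 [317. 130. 393. 208.] [ 0.5075 -0.2554]
wrist bridge_tab 0.56 [249. 127. 520. 207.] [ 0.5143 -0.2709]
wrist expected knob top [356.77985892 169.14474413]
top knob 0.75 [412. 267. 432. 287.] [ 0.5059 -0.2526]
top bridge_tab 0.76 [393. 266. 434. 292.] [ 0.5015 -0.2349]
top bridge_tab 0.39 [173. 286. 202. 311.] [0.4483 0.2237]
top clutch_collar 0.81 [411. 262. 432. 286.] [ 0.511  -0.2521]
top expected knob top [424.0619845 274.6904813]
```

View pics/w4.png

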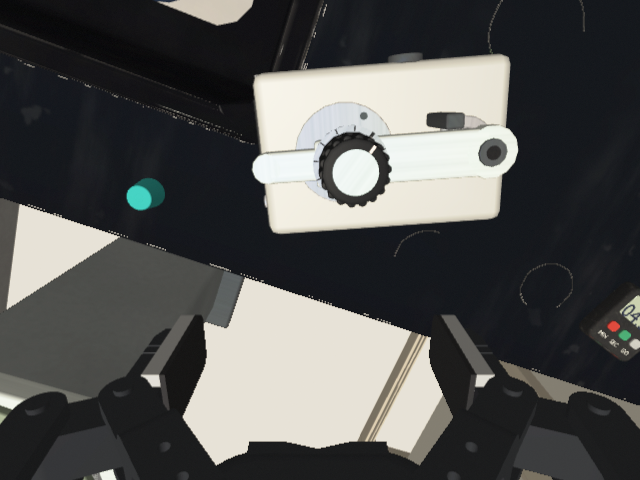

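The bridge is home. The knob is centred at (357,172), with its white line at (373,150). I wind the wrist anticlockwise above it so that one long clockwise stroke fits.

```bash
python3 -m creep '[[0.3,0.1,0,-1.3,1],[0.6,0.24,0,-2.6,1],[0.81,0.34,0,-3.9,1],[0.81,0.34,0,-5.2,1],[0.81,0.34,0,-6.5,1]]'; for i in 1 2; do python3 -m creep '[[0,0,0,-1.3,1],[0,0,0,-2.6,1],[0,0,0,-3.9,1],[0,0,0,-5.2,1],[0,0,0,-6.5,1]]'; done; python3 -m creep '[[0,0,0,-1.3,1],[0,0,0,-2.6,1],[0,0,0,-3.5,1],[0,0,0,-3.5,1]]'
python3 - <<'E'
from h import *
s=st(); c=cam("wrist"); im=grab_frame("wrist");cv2.imwrite("pics/w5.png",im)
R=Ro.from_euler('xyz',s["tool_rot"]).as_matrix();print("tool axes x,y",R[:,0].round(3),R[:,1].round(3))
for d in search_frame("wrist","knob")[:1]: 
    e=np.array(d["extent"])*[640,480,640,480]; print(e.round(),ray(c,(e[0]+e[2])/2,(e[1]+e[3])/2,.115))
# white cap centre by blob near expected
u=proj(c,[.5087,-.2543,.13]);print("exp",u)
g=cv2.cvtColor(im,cv2.COLOR_BGR2GRAY);x0,y0=(u-60).astype(int)
m=(g[y0:y0+120,x0:x0+120]<70).astype(np.uint8); n,l,sx,cc=cv2.connectedComponentsWithStats(m)
for i in range(1,n):
    if sx[i,4]>200:
        (a,b),r=cv2.minEnclosingCircle(np.argwhere(l==i)[:,::-1].astype(np.float32)); print("dark",sx[i],a+x0,b+y0,r,ray(c,a+x0,b+y0,.113))
E
```

```text
clock: 14.95
position: [0.5091, -0.2534, 0.2081]
tool_rot: [-3.141, -0.0, 1.262]
force: [0.1, 0.1, -0.4]
grip_width: 0.0857
finger_force: 0.0
clock: 15.58
position: [0.509, -0.2536, 0.2082]
tool_rot: [-3.142, -0.0, 2.169]
force: [-0.1, -0.3, -0.4]
grip_width: 0.0852
finger_force: 0.0
clock: 16.2
position: [0.509, -0.2536, 0.2082]
tool_rot: [3.142, -0.0, 3.077]
force: [0.1, -1.2, -0.2]
grip_width: 0.0856
finger_force: 0.0
clock: 16.7
position: [0.509, -0.2536, 0.2081]
tool_rot: [3.141, 0.0, -2.725]
force: [1.3, -0.7, -0.4]
grip_width: 0.0857
finger_force: 0.0
{'clock': 16.7, 'position': [0.509, -0.254, 0.208], 'tool_rot': [3.141, 0.0, -2.725], 'force': [1.323, -0.692, -0.359], 'moment': [0.056, 0.011, -0.044], 'grip_width': 0.086, 'finger_force': 0.0, 'qpos': [1.043, 0.66, -1.021, 1.749, 0.626, 1.099, 1.802]}
tool axes x,y [-0.914 -0.405 -0.   ] [-0.405  0.914  0.001]
[281. 210. 351. 285.] [ 0.50732315 -0.25428118  0.115     ]
exp [314.4664077 258.2219196]
dark [   0   13  117  107 5960] 304.6083221435547 274.5171356201172 66.0757827758789 [ 0.52733669 -0.25302286  0.113     ]
```

```bash
python3 -m creep '[[0.02,-0.01,0.5,0,1],[0.02,-0.01,1,0,1],[0.02,-0.01,1.4,0,1],[0.02,-0.01,1.57,0,1],[0.02,-0.01,1.57,0,1]]'; python3 -m creep '[[0,0,0,0,0.3],[0,0,0,0,0.3],[0,0,0,0,0.3],[0,0,0,0,0.3],[0,0,0,0,0.3]]' 70; python3 -c "from h import *;st()"
```

```text
clock: 17.42
position: [0.5083, -0.2546, 0.114]
tool_rot: [3.141, -0.0, -2.724]
force: [0.3, 0.2, -0.3]
grip_width: 0.0858
finger_force: 0.0
clock: 18.05
position: [0.5085, -0.2549, 0.1149]
tool_rot: [-3.141, 0.0, -2.724]
force: [-2.5, 0.9, 8.6]
grip_width: 0.0378
finger_force: 69.0
{'clock': 18.05, 'position': [0.508, -0.255, 0.115], 'tool_rot': [-3.141, 0.0, -2.724], 'force': [-2.523, 0.875, 8.614], 'moment': [0.014, 0.522, 0.011], 'grip_width': 0.038, 'finger_force': 68.977, 'qpos': [0.984, 0.77, -0.928, 1.821, 0.756, 0.949, 1.706]}
```

```bash
python3 -m creep '[[0,0,0,1,0.3],[0,0,0,2,0.3],[0,0,0,3,0.3],[0,0,0,4,0.3],[0,0,0,5,0.3]]'; python3 -c "from h import *;st()"; python3 -m creep '[[0,0,0,1,0.3],[0,0,0,2,0.3],[0,0,0,3,0.3],[0,0,0,4,0.3],[0,0,0,5,0.3]]'; python3 -c "from h import *;st()"
```

```text
clock: 18.68
position: [0.5085, -0.2546, 0.1149]
tool_rot: [-3.141, 0.001, 2.857]
force: [-2.4, 2.8, 9.2]
grip_width: 0.0381
finger_force: 69.0
{'clock': 18.675, 'position': [0.508, -0.255, 0.115], 'tool_rot': [-3.141, 0.001, 2.857], 'force': [-2.391, 2.839, 9.174], 'moment': [0.536, 0.593, 0.272], 'grip_width': 0.038, 'finger_force': 68.991, 'qpos': [0.892, 0.709, -0.773, 1.826, 0.636, 0.872, 1.098]}
clock: 19.3
position: [0.5087, -0.2544, 0.115]
tool_rot: [3.141, 0.001, 2.159]
force: [-2.5, 4.0, 11.0]
grip_width: 0.0378
finger_force: 69.1
{'clock': 19.3, 'position': [0.509, -0.254, 0.115], 'tool_rot': [3.141, 0.001, 2.159], 'force': [-2.524, 3.983, 11.03], 'moment': [0.771, 0.592, 0.314], 'grip_width': 0.038, 'finger_force': 69.062, 'qpos': [0.785, 0.661, -0.607, 1.832, 0.505, 0.807, 0.507]}
```

```bash
cat > m.py <<'E'
from h import *
v=[status.observe() for _ in range(1)][0]
print("yaw",round(v["tool_rot"][2],3),"Mz",round(v["moment"][2],3),"F",np.round(v["force"],1),"q7",round(v["qpos"][6],2))
E
python3 -m creep '[[0,0,0,0.5,0.3],[0,0,0,1,0.3],[0,0,0,1,0.3]]' >/dev/null; python3 m.py; python3 -m creep '[[0,0,0,0.5,0.3],[0,0,0,1,0.3],[0,0,0,1,0.3]]'>/dev/null; python3 m.py;python3 -m creep '[[0,0,0,0.5,0.3],[0,0,0,1,0.3],[0,0,0,1,0.3]]'>/dev/null; python3 m.py
```

```text
yaw 2.023 Mz -0.113 F [-2.3  3.2 11.1] q7 0.39
yaw 1.883 Mz -0.167 F [-1.6  2.5 12.4] q7 0.28
yaw 1.743 Mz -0.161 F [-2.9  4.3 12.9] q7 0.16
```

```bash
for i in 1 2 3 ; do :; done; python3 -m creep '[[0,0,0,0.5,0.3],[0,0,0,1,0.3]]' >/dev/null; python3 m.py; python3 -m creep '[[0,0,0,0.5,0.3],[0,0,0,1,0.3]]'>/dev/null; python3 m.py;python3 -m creep '[[0,0,0,0.5,0.3],[0,0,0,1,0.3]]'>/dev/null; python3 m.py
```

```text
yaw 1.603 Mz 0.388 F [-2.3  4.5 12.1] q7 0.05
yaw 1.463 Mz 0.396 F [-2.2  4.1 13.6] q7 -0.07
yaw 1.324 Mz 0.325 F [-1.8  4.2 13.2] q7 -0.18
```

```bash
python3 -m creep '[[0,0,0,0.5,0.3],[0,0,0,1,0.3]]' >/dev/null; python3 m.py
```

```text
yaw 1.184 Mz 0.201 F [-0.9  3.3 12.7] q7 -0.3
```

The torque sagged from 0.40 to 0.20 N m, so the clutch has started its first click. I complete it.

```bash
python3 -m creep '[[0,0,0,0.5,0.3],[0,0,0,1,0.3]]' >/dev/null; python3 m.py; python3 -m creep '[[0,0,0,0.5,0.3],[0,0,0,1,0.3]]' >/dev/null; python3 m.py
```

```text
yaw 1.044 Mz 0.256 F [-0.4  2.3 13. ] q7 -0.41
yaw 0.905 Mz 0.448 F [ 0.3  4.1 11.4] q7 -0.52
```

```bash
python3 -m creep '[[0,0,0,0.4,0.3],[0,0,0,0.8,0.3]]' >/dev/null; python3 m.py; python3 -m creep '[[0,0,0,0,0.6],[0,0,0,0,1],[0,0,0,0,1],[0,0,0,0,1],[0,0,0,0,1]]';python3 -m creep '[[0,0,-0.5,0,1],[0,0,-1.2,0,1],[0,0,-1.7,0,1],[-0.6,0,-1.7,0,1],[-0.6,0,-1.7,0,1]]'
python3 - <<'E'
from h import *
s=st(); c=cam("wrist"); im=grab_frame("wrist"); cv2.imwrite("pics/w6.png",im)
u=proj(c,[.5085,-.2545,.13]);print(u)
x,y=np.clip((u-[66,50]).astype(int),0,[640-132,480-100])
cv2.imwrite("pics/w6c.png",cv2.resize(im[y:y+100,x:x+132],(792,600),interpolation=cv2.INTER_CUBIC))
E
```

```text
yaw 0.794 Mz 0.365 F [ 1.   2.8 10.6] q7 -0.61
clock: 22.8
position: [0.5081, -0.2548, 0.1141]
tool_rot: [-3.141, -0.0, 0.795]
force: [0.5, -0.3, 0.0]
grip_width: 0.0851
finger_force: 0.0
clock: 23.42
position: [0.4813, -0.2825, 0.2164]
tool_rot: [3.141, 0.001, 0.791]
force: [0.5, -0.6, 0.4]
grip_width: 0.0852
finger_force: 0.0
{'clock': 23.425, 'position': [0.481, -0.283, 0.216], 'tool_rot': [3.141, 0.001, 0.791], 'force': [0.52, -0.647, 0.4], 'moment': [0.029, 0.017, 0.044], 'grip_width': 0.085, 'finger_force': 0.0, 'qpos': [0.633, 0.453, -0.285, 1.793, 0.157, 0.918, -0.499]}
[319.17689556 185.88604819]
```

View pics/w6c.png

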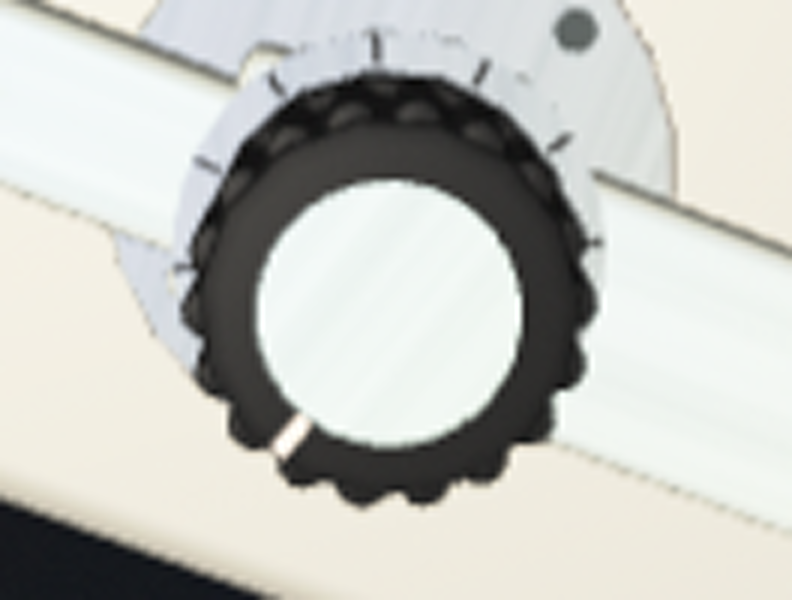

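The white line is at (290,437) in the crop, about 0.7 rad clockwise past a collar graduation phase. That fits one full click. A last check of the bridge and stopper:

```bash
python3 - <<'E'
from loc import *
t=grab_frame("top");o=cv2.imread("pics/t3.png");c=cam("top")
for d in search_frame("top","knob")[:1]: print((np.array(d["extent"])*[640,480,640,480]).round(), "before 412 267 432 287")
s=grab_frame("scene");cs=cam("scene")
for a,p,b in blobs(s,(0,90,60),(9,255,255),8):print(a,p,b)
cv2.imwrite("pics/s9.png",np.vstack([cv2.resize(s[270:350,350:490],(525,300),interpolation=cv2.INTER_CUBIC),cv2.resize(t[220:320,370:545],(525,300),interpolation=cv2.INTER_CUBIC)]))
E
```

```text
[413. 267. 434. 286.] before 412 267 432 287
314 [238.9 303.1] [231 293  18  21]
138 [398.5 316.9] [393 309  12  15]
71 [575.8 413.1] [571 409  11   9]
```

View pics/s9.png

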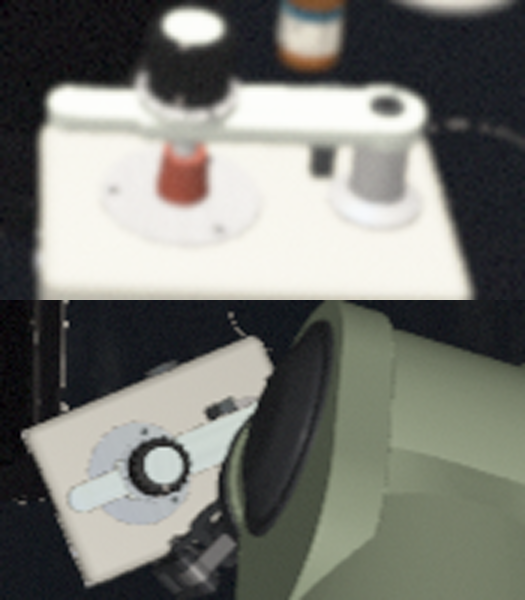

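The stopper stands upright with the anvil on it, at (183,175) in the crop, and the bridge is home. I'm handing in.

```bash
python3 -c "
from workcell import bot;print(bot.job_done())"
```

```text
the job is handed in; nothing more can be done
None
```

The job is handed in, with no verdict returned: the smaller red stopper stands upright about 1–2 mm from the crystal, the bridge is home, and the stopper is clamped with one clutch click (knob about 0.7 rad past the collar's line, judged from the torque and one picture), done in about 24 of the 72 s.

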